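# Start and run in the high-sitting desiccant plug

### The arm

A 6-joint arm with a two-finger parallel gripper is mounted at the origin on a cart in front of the work surface, level with it; the furniture and walls round the work are solid. World frame = base frame: x ahead of the robot, y to its left, z up, the work surface at z = 0. Lengths are in m, angles in rad, forces in N, time in s.
With the tool pointing down it reaches from about 0.25 to 0.725 m from the base axis. Payload 4 kg.
Tool frame: the origin (TCP) lies at the centre of the arm's flange, where the gripper is bolted on; the fingertips stand 173 mm ahead of it and the grasp point (between the pads) lies 155 mm ahead of it; z points along the fingers, y is the line along which they close (so a half turn about z gives the same grasp; the last joint's range is limited). The gripper opens to 85 mm and grips with 20 to 120 N. Pads are 22 mm wide; open, the fingers measure 114 mm over their backs; the gripper's body (76 mm by 85 mm) begins 54 mm behind the grasp point. The pads swing forward as they close: fully open they stand 13 mm farther back than shut.
Start: joints at [1.322, 0.241, 0.005, 1.335, 0, 1.571], TCP at [0.123, 0.485, 0.405] pointing down, gripper open.
Joint ranges: [-2.72, 2.72], [-1.05, 1.87], [-1.09, 1.28], [-1.99, 2.15], [-1.42, 1.44], [-3.14, 3.14]. Speed limits (rad/s): [2.79, 2.79, 3.14, 3.14, 3.14, 3.14].

### API

Orientations are given as a unit quaternion [x, y, z, w].
In Python, from bench import robot gives the robot as it stands.
- The arm moves only by the tool send_rows, never from a script. Its argument "rows" is one flat list of numbers, 7 for each row, row after row: the closure, from 0 (fully open) to 1 (shut), then the shift along the tool's x, y, z in units of 0.1 m (1.0 is 0.1 m), then the turn, a rotation vector about the tool's x, y, z in units of 120 degrees (1.0 is 120 degrees). A call has 1 to 20 rows; each row is the pose to reach, as a shift and turn from the pose commanded when the call began, along the tool's axes at that moment; what a row does not reach only later rows make up. A row lasts 1/10 s, in which the tool goes at most 50 mm and 8.59 degrees, less where a joint would pass 70% of its speed; a pose out of reach is approached as far as the arm can. A call with a number of a shift or a turn outside -1 to 1 is refused whole. A call with a gripper value outside its range is refused whole. The fingers move at their own pace and stop on an object; "force" is the grip in N (left out, the last holds). Time passes only in rows, so rows that repeat a pose let the fingers close. It gives the time, the measured TCP pose, the force, the opening and the grip force at its end, in the units of the state.
- robot.get_state(): the state, without advancing time (a new reading comes with each control period).
- robot.read_camera(name): name is "scene" or "top" or "wrist"; returns (picture, depth): 384x512x3 uint8, red, green, blue; 384x512 float32, m along the optical axis (not along the pixel's ray), 0 where there is no reading.
- robot.camera_model(name): a dict with "vertical_fov" (degrees; the focal length in pixels is half the picture's height over the tangent of half this angle, whatever the lens; pixels are square), "cx", "cy" (the principal point, pixels), "xyz" and "attitude" of the camera in the world; the wrist camera has in their place "mount" (4x4, takes a point from camera to tool coordinates, whose origin is the TCP and whose axes are the flange's). Camera axes: x right, y down, z forward; pixel columns grow to the right and rows downward; lengths in m; the calibration is good to about 2 mm. A picture is of the moment at which its call begins: read the wrist's pose just before it. camera_model takes no time and is no camera call.
- robot.hand_in(): hands the job in; it is judged then, once.
The state is a dict: "time_s": time; "q": joint angles; "joint_vel": joint speeds; "tau": joint torques, N m; "ee_pos": TCP position; "orientation": TCP orientation; "contact_force": force on the tool from outside, world axes, zero at the start; "ft_torque": the same for the moment, N m; "width": finger opening in m; "grasp_force": force on a finger pad.
Only numpy, scipy, OpenCV 4.12 (cv2) and the standard library are available. Lean on these libraries where they do the work, as an engineer would, in place of code of your own. Each camera call takes 0.05 s, during which the arm holds its last target. There are 200 camera calls.

### The job

One of the two detector housings has its black desiccant plug sitting high on top of the threaded collar, because its thread has not caught. Without lifting that plug off, turn it back (anticlockwise seen from above) until it drops into the thread start, then run it in clockwise to its stop and let go. Leave the other plug, which is already home, alone.

Things in the scene. Friction and masses are not known exactly. Their poses are not given: they have to be found in the camera images.
- desiccant_plug: Loose black plug that sits high, 0.15 kg: hub 43 mm across, three lugs 4.5 mm thick reaching 29 mm from the axis, upright wing grip on top. Origin on the axis at the lugs' underside, 58 mm above the table at the start; z up, x towards the wing's pointed nose and the first lug. It starts 34 to 55 degrees clockwise of the thread start; the collar keeps it centred, with 2 mm of play.
- wing_grip (a point): Point on the plug's axis, 36 mm above its origin, 6 mm below the wing's top. The wing stands 6 to 42 mm above the plug's origin, is 14 mm thick (plug's y), runs from x = -19 to 21 mm. Grip it across its thickness, centred, fingertips 18 mm below this point: so they stay above the collar to the end and never need a new grip.
- detector_housing: Fixed grey box 100 x 100 x 30 mm, round window bezel on its -x side; on top a steel collar 72 mm across, rim 58 mm above the table, with three gaps for the lugs. Origin: centre of the underside, on the collar's axis; z up. Home: plug's x along the housing's x, plug's origin 43 mm above the table; a stop ends the turn there. Light friction; stays where left.
- thread_start (a point): Small dark dome on the lid, 41.5 mm from the collar's axis, 60 degrees anticlockwise of the housing's x. With the nose towards it (within 10 degrees) the lugs fall through the gaps and the plug sinks 11 mm, to 47 mm; a wall then stops it turning on anticlockwise. From here it screws in clockwise, sinking 4 mm evenly over 60 degrees, with 2 mm of play in height.
- other_plug: An identical plug, already home in an identical housing: its origin is 43 mm above the table, 15 mm lower than that of the plug that sits high. Origin and axes as for the first plug. Not to be touched.

How it is judged:
On the way:
1. the plug has been turned back and has dropped into the thread start (z of desiccant_plug in the frame of detector_housing below 0.051 m and angle between the x axis of desiccant_plug and the x axis of detector_housing, either way round above 0.7 rad and horizontal distance between desiccant_plug and detector_housing below 0.008 m), for 0.1 s.
At the end, for the whole second after the job is handed in: The plug is screwed home: its origin is less than 45.5 mm above the housing's underside, its x axis is within 15 degrees of the housing's x axis, it is centred within 8 mm, upright within 7 degrees and at rest (z of desiccant_plug in the frame of detector_housing below 0.0455 m and angle between the x axis of desiccant_plug and the x axis of detector_housing, either way round below 0.26 rad and horizontal distance between desiccant_plug and detector_housing below 0.008 m and angle between desiccant_plug's own z axis and vertical below 0.12 rad and linear speed of desiccant_plug below 0.02 m/s); the robot touches nothing.
It fails at once if the plug is lifted off its collar (more than 14 mm above the rim) (z of desiccant_plug in the frame of detector_housing above 0.072 m).
It fails at once if the other plug is touched by the robot or moved by more than 10 mm (contact force between other_plug and the fingers above 2 N or contact force between other_plug and the arm above 2 N or distance of other_plug from where it was at the start of the episode above 0.01 m).
It also fails if it takes over 40 s, if anything falls off the work surface, if the arm or the gripper's body presses on something with over 40 N, if the wrist force passes 120 N, or if a joint passes its speed limit or range.

## Working session

There is one attempt and no reset: what is moved stays moved. The work goes in short steps, Python scripts to look and compute and a tool call to move; the robot and the scene stay as the last step left them, time stands still between calls to the robot, and variables do not carry over. Pictures are saved under pics/ and viewed, at most 10 in all, crops included, and the job is handed in when it is done.

Besides the shell and the picture viewer there is one more tool, called after "Request:" in YAML: its name, and indented under it one key for each argument. send_rows: Moves the arm, as the interface text tells. Its arguments: {"type":"object","properties":{"rows":{"type":"array","items":{"type":"number","minimum":-1,"maximum":1}},"force":{"type":"number"}},"required":["rows"]}

```bash
mkdir -p pics
cat > h.py <<'E'
from bench import robot
import numpy as np, cv2
from scipy.spatial.transform import Rotation as R
def pose(name,st=None):
    m=robot.camera_model(name); f=192/np.tan(np.radians(m["vertical_fov"]/2))
    if "mount" in m:
        st=st or robot.get_state(); T=np.eye(4);T[:3,:3]=R.from_quat(st["orientation"]).as_matrix();T[:3,3]=st["ee_pos"]
        T=T@np.array(m["mount"])
    else:
        T=np.eye(4);a=np.array(m["attitude"]);T[:3,:3]=a if a.shape==(3,3) else R.from_quat(a).as_matrix();T[:3,3]=m["xyz"]
    return f,m["cx"],m["cy"],T
def at_z(P,u,v,z):
    f,cx,cy,T=P; d=T[:3,:3]@np.array([(u-cx)/f,(v-cy)/f,1]); return T[:3,3]+d*(z-T[2,3])/d[2]
def at_d(P,u,v,z):
    f,cx,cy,T=P; return (T@np.array([(u-cx)/f*z,(v-cy)/f*z,z,1]))[:3]
E
python3 - <<'E'
from h import *
s=robot.get_state(); print(s)
for n in("scene","top","wrist"):
    print(n,robot.camera_model(n))
    p,d=robot.read_camera(n); cv2.imwrite(f"pics/{n}0.png",p[:,:,::-1]); np.save(n+"d.npy",d)
E
```

```text
{'time_s': 0.0, 'q': array([1.32200461e+00, 2.41401145e-01, 3.72635234e-03, 1.33518414e+00,
       2.97203576e-06, 1.57083499e+00]), 'joint_vel': array([ 0.00011887, -0.00038534,  0.00099735, -0.00029855, -0.00077249,
       -0.00024716]), 'tau': array([-1.25296236e-03, -3.72313607e+01,  2.52410227e+01,  1.68492511e-02,
        3.37862934e-05,  7.83616116e-06]), 'ee_pos': array([0.12305036, 0.48434644, 0.4038193 ]), 'orientation': array([ 1.24094402e-01,  9.92269880e-01, -1.02315175e-03, -1.29413928e-04]), 'contact_force': array([0.27283473, 0.15576415, 0.18454533]), 'ft_torque': array([-0.05016121,  0.01491126,  0.02776394]), 'grasp_force': 0.0, 'width': 0.08496766358764929}
scene {'vertical_fov': 42.02527157906419, 'cx': 253.39845131204473, 'cy': 197.80600821389666, 'xyz': array([-0.04740973, -0.35102974,  0.83986469]), 'attitude': array([ 0.80719239, -0.45715673,  0.1921513 , -0.32019688])}
top {'vertical_fov': 54.26127919470608, 'cx': 259.3458970555836, 'cy': 188.03561988296406, 'xyz': array([ 0.45750775, -0.00933933,  0.93508256]), 'attitude': array([ 0.70778722, -0.70485416,  0.02935875, -0.03682306])}
wrist {'vertical_fov': 62.917463045249384, 'cx': 258.5497862796122, 'cy': 194.57515354984537, 'mount': array([[ 1.19867917e-04, -9.53613693e-01, -3.01033072e-01,
         7.70571323e-02],
       [ 9.99999464e-01, -1.95323360e-04,  1.01693439e-03,
        -1.10572854e-04],
       [-1.02856135e-03, -3.01033033e-01,  9.53613158e-01,
         3.21031661e-02],
       [ 0.00000000e+00,  0.00000000e+00,  0.00000000e+00,
         1.00000000e+00]])}
```

View pics/top0.png

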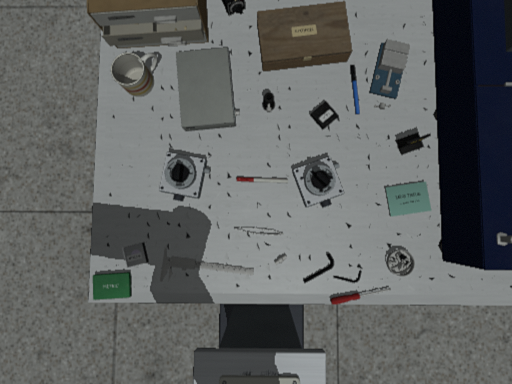

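View pics/scene0.png

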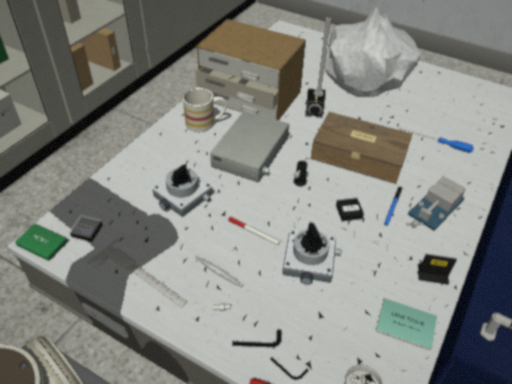

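Run:
```python
from h import *
p=cv2.imread("pics/top0.png"); d=np.load("topd.npy")
c=[cv2.resize(p[y:y+64,x:x+64],None,fx=6,fy=6,interpolation=cv2.INTER_CUBIC) for x,y in((150,143),(287,147))]
cv2.imwrite("pics/tc.png",np.hstack(c))
P=pose("top")
for (u0,v0) in((180,173),(318,179)):
    pts=[(at_d(P,u,v,d[v,u])) for u in range(u0-22,u0+23) for v in range(v0-22,v0+23) if d[v,u]>0]
    pts=np.array(pts); print(np.sort(pts[:,2])[::-1][[0,5,10,20,40]], at_z(P,u0,v0,0.058))
    for zl,zh in((.02,.04),(.05,.065),(.07,.12)):
        q=pts[(pts[:,2]>zl)&(pts[:,2]<zh)]; print(zl,len(q),q.mean(0),np.median(q[:,2]),q.min(0),q.max(0))
```

```text
[0.08800994 0.08725597 0.08669718 0.08624795 0.08555293] [0.57488477 0.1879701  0.058     ]
0.02 859 [0.57053469 0.18629867 0.02979866] 0.02992763391881814 [0.52461414 0.14010388 0.02043007] [0.63223803 0.24503023 0.03994453]
0.05 422 [0.57370714 0.18890888 0.05691008] 0.05739585186165058 [0.53920012 0.15463905 0.05006926] [0.60879454 0.22415403 0.06494789]
0.07 121 [0.57369534 0.18896205 0.08339043] 0.08442503083687225 [0.55549531 0.18215654 0.07036228] [0.59471624 0.19837559 0.08800994]
[0.10319739 0.10205455 0.10112485 0.10059642 0.09987838] [ 0.56171007 -0.13777873  0.058     ]
0.02 857 [ 0.55954647 -0.13977069  0.02942774] 0.029848354404012678 [ 0.51139334 -0.19584108  0.02012862] [ 0.62026271 -0.08836934  0.03856649]
0.05 476 [ 0.55846927 -0.14062007  0.05898846] 0.05847566495876316 [ 0.52418729 -0.17826132  0.05055775] [ 0.59540964 -0.10723597  0.06498039]
0.07 137 [ 0.55838251 -0.14136132  0.09547218] 0.09907254382833142 [ 0.54337603 -0.15848507  0.07027364] [ 0.57312416 -0.12722123  0.10319739]
```

View pics/tc.png

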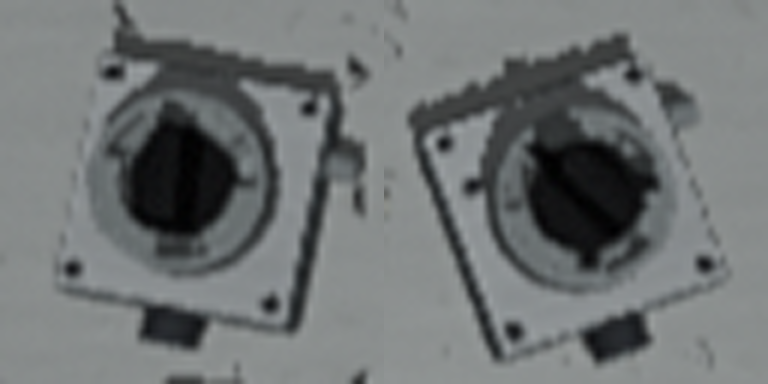

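Request:
send_rows:
  rows: [0,-0.4,-0.35,0,0,0,0,0,-0.8,-0.7,0,0,0,0,0,-1,-0.87,0,0,0,0,0,-1,-0.87,0,0,0,0]

```text
time_s: 0.55
ee_pos: [0.1998, 0.3729, 0.4046]
orientation: [0.126, 0.992, -0.001, 0.0]
contact_force: [-0.8, 1.3, 0.5]
width: 0.0853
grasp_force: 0.0
```

Request:
send_rows:
  rows: [0,-0.4,-0.35,0,0,0,0,0,-0.8,-0.7,0,0,0,0,0,-1,-0.87,0,0,0,0,0,-1,-0.87,0,0,0,0]

```text
time_s: 0.95
ee_pos: [0.2753, 0.2649, 0.4047]
orientation: [0.127, 0.992, -0.0, 0.0]
contact_force: [0.1, 0.7, -0.5]
width: 0.0852
grasp_force: 0.0
```

Request:
send_rows:
  rows: [0,-0.4,-0.35,0,0,0,0,0,-0.8,-0.7,0,0,0,0,0,-1,-0.87,0,0,0,0,0,-1,-0.87,0,0,0,0]

```text
time_s: 1.35
ee_pos: [0.3512, 0.1566, 0.4046]
orientation: [0.126, 0.992, 0.0, 0.0]
contact_force: [-0.0, 0.2, -0.2]
width: 0.0855
grasp_force: 0.0
```

Request:
send_rows:
  rows: [0,-0.4,-0.35,0,0,0,0,0,-0.8,-0.7,0,0,0,0,0,-1,-0.87,0,0,0,0,0,-1,-0.87,0,0,0,0]

```text
time_s: 1.75
ee_pos: [0.4271, 0.0481, 0.4044]
orientation: [0.126, 0.992, 0.0, 0.0]
contact_force: [-0.4, -0.5, -0.1]
width: 0.0855
grasp_force: 0.0
```

Request:
send_rows:
  rows: [0,-0.4,-0.35,0,0,0,0,0,-0.8,-0.7,0,0,0,0,0,-1,-0.87,0,0,0,0,0,-1,-0.87,0,0,0,0]

```text
time_s: 2.15
ee_pos: [0.5027, -0.0607, 0.4039]
orientation: [0.125, 0.992, 0.0, 0.0]
contact_force: [-1.0, -0.0, 0.1]
width: 0.0856
grasp_force: 0.0
```

Request:
send_rows:
  rows: [0,-0.4,-0.32,0,0,0,0.07,0,-0.74,-0.64,0,0,0,0.14,0,-0.74,-0.64,0,0,0,0.21,0,-0.74,-0.64,0,0,0,0.28,0,-0.74,-0.64,0,0,0,0.35,0,-0.74,-0.64,0,0,0,0.42,0,-0.74,-0.64,0,0,0,0.49,0,-0.74,-0.64,0,0,0,0.56,0,-0.74,-0.64,0,0,0,0.63,0,-0.74,-0.64,0,0,0,0.7,0,-0.74,-0.64,0,0,0,0.77,0,-0.74,-0.64,0,0,0,0.84,0,-0.74,-0.64,0,0,0,0.91,0,-0.74,-0.64,0,0,0,0.97,0,-0.74,-0.64,0,0,0,1,0,-0.74,-0.64,0,0,0,1,0,-0.74,-0.64,0,0,0,1]

```text
time_s: 3.85
ee_pos: [0.5567, -0.1384, 0.4046]
orientation: [0.921, 0.39, -0.0, -0.0]
contact_force: [0.7, -0.2, -0.9]
width: 0.0854
grasp_force: 0.0
```

Run:
```python
from h import *
import pickle
s=robot.get_state(); print(s["q"],s["ee_pos"],s["orientation"],s["time_s"])
P=pose("wrist",s); p,d=robot.read_camera("wrist"); cv2.imwrite("pics/w1.png",p[:,:,::-1]); np.save("w1d.npy",d); pickle.dump(P,open("w1P","wb"))
cv2.imwrite("pics/w1b.png",cv2.resize(p[:,:,::-1],None,fx=1.5,fy=1.5,interpolation=cv2.INTER_CUBIC))
```

```text
[-2.43760362e-01  3.89053923e-01  2.12066469e-01  1.39445936e+00
  5.93582525e-04  2.09580517e+00] [ 0.55671855 -0.13837964  0.40459817] [ 9.20665771e-01  3.90351565e-01 -8.15713993e-05 -4.32684773e-04] 3.85
```

View pics/w1b.png

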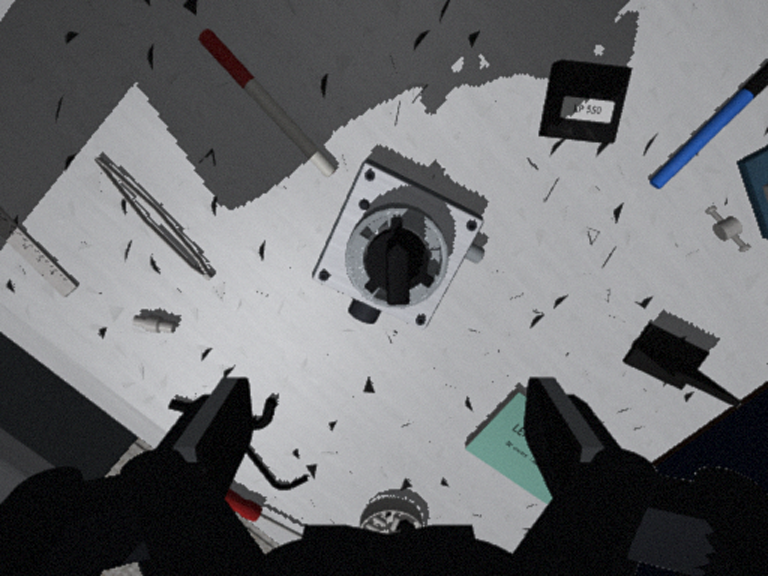

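Run:
```python
from h import *
import pickle
P=pickle.load(open("w1P","rb")); d=np.load("w1d.npy")
p=cv2.imread("pics/w1.png")
cv2.imwrite("pics/w1c.png",cv2.resize(p[95:225,200:335],None,fx=4.4,fy=4.4,interpolation=cv2.INTER_CUBIC))
v,u=np.mgrid[95:225,200:335]; u=u.ravel();v=v.ravel(); z=d[v,u]; ok=z>0
f,cx,cy,T=P
q=np.stack([(u-cx)/f*z,(v-cy)/f*z,z,np.ones_like(z)])[:,ok]; q=(T@q)[:3].T
w=q[q[:,2]>.092]; print("wing",len(w),np.percentile(w[:,2],[10,50,90,100]))
r=cv2.minAreaRect(w[:,:2].astype(np.float32)); print(r)
l=q[(q[:,2]>.026)&(q[:,2]<.033)]; print("lid",cv2.minAreaRect(l[:,:2].astype(np.float32)),np.median(l[:,2]))
c=q[(q[:,2]>.055)&(q[:,2]<.0605)]; print("collar",len(c),cv2.minEnclosingCircle(c[:,:2].astype(np.float32)),np.median(c[:,2]))
for n,uu,vv,zz in(("dome",364/1.5,204/1.5,.033),):
    print(n,at_z(P,uu,vv,zz))
```

```text
wing 595 [0.09739554 0.09848969 0.09936178 0.10032984]
((0.5618694424629211, -0.14026913046836853), (0.03889143466949463, 0.01370185799896717), 46.525184631347656)
lid ((0.5546339750289917, -0.14370065927505493), (0.1098499596118927, 0.0960666760802269), 20.01373863220215) 0.02864271337811497
collar 1523 ((0.5614869594573975, -0.14116641879081726), 0.0359296090900898) 0.05657589253634099
dome [ 0.56898336 -0.10045787  0.033     ]
```

View pics/w1c.png

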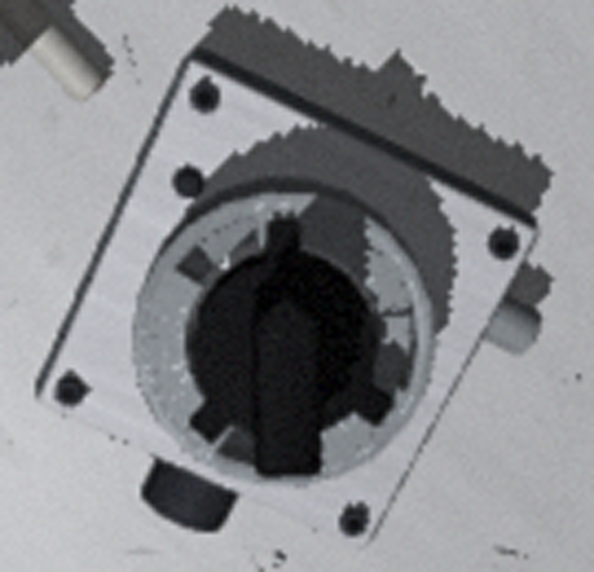

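Request:
send_rows:
  rows: [0,0.013,0.05,0.4,0,0,0,0,0.013,0.05,0.8,0,0,0,0,0.013,0.05,1,0,0,0,0,0.013,0.05,1,0,0,0]

```text
time_s: 4.3
ee_pos: [0.5596, -0.142, 0.3008]
orientation: [0.921, 0.389, -0.003, -0.003]
contact_force: [0.5, -0.3, -0.1]
width: 0.085
grasp_force: 0.0
```

Request:
send_rows:
  rows: [0,0,0,0.2,0,0,0,0,0,0,0.4,0,0,0,0,0,0,0.556,0,0,0,0,0,0,0.556,0,0,0,0,0,0,0.556,0,0,0]

```text
time_s: 4.8
ee_pos: [0.5617, -0.1429, 0.2505]
orientation: [0.921, 0.389, 0.001, 0.0]
contact_force: [0.8, -0.4, -0.0]
width: 0.0857
grasp_force: 0.0
```

Run:
```python
from h import *
s=robot.get_state(); print(s["q"],s["ee_pos"],s["orientation"],s["time_s"],s["contact_force"])
p,d=robot.read_camera("wrist")
cv2.imwrite("pics/w2.png",p[:,:,::-1])
```

```text
[-2.49163516e-01  5.02196722e-01 -2.80517711e-02  1.03884398e+00
  1.11346476e-04  2.09361629e+00] [ 0.56165179 -0.14289796  0.25054304] [9.21291628e-01 3.88871454e-01 7.12572693e-04 4.70236721e-04] 4.8 [ 0.7749285  -0.40529732 -0.02413148]
```

View pics/w2.png

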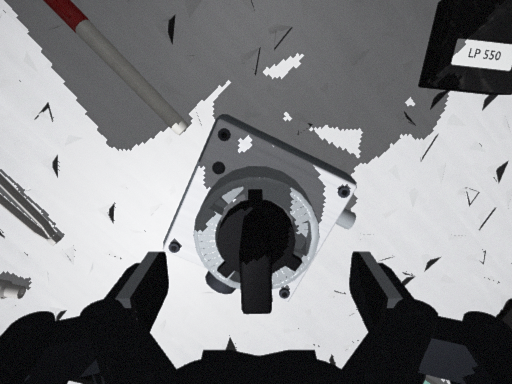

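Request:
send_rows:
  rows: [0,0.01,-0.015,0.01,0,0,0,0.6,0.01,-0.015,0.01,0,0,0,1,0.01,-0.015,0.01,0,0,0,1,0.01,-0.015,0.01,0,0,0,1,0.01,-0.015,0.01,0,0,0,1,0.01,-0.015,0.01,0,0,0,1,0.01,-0.015,0.01,0,0,0,1,0.01,-0.015,0.01,0,0,0,1,0.01,-0.015,0.01,0,0,0]
  force: 40

```text
time_s: 5.75
ee_pos: [0.5608, -0.1412, 0.2482]
orientation: [0.921, 0.389, 0.0, 0.0]
contact_force: [0.4, -0.9, 1.0]
width: 0.0132
grasp_force: 43.8
```

Request:
send_rows:
  rows: [1,0,0,0,0,0,-0.04,1,0,0,0,0,0,-0.08,1,0,0,0,0,0,-0.12,1,0,0,0,0,0,-0.16,1,0,0,0,0,0,-0.2,1,0,0,0,0,0,-0.24,1,0,0,0,0,0,-0.275,1,0,0,0,0,0,-0.275,1,0,0,0,0,0,-0.275]

```text
time_s: 6.65
ee_pos: [0.5604, -0.1411, 0.2476]
orientation: [0.774, 0.634, -0.0, -0.0]
contact_force: [0.0, 0.6, -2.5]
width: 0.0135
grasp_force: 43.5
```

Request:
send_rows:
  rows: [1,0,0,0.01,0,0,0,1,0,0,0.02,0,0,0,1,0,0,0.03,0,0,0,1,0,0,0.04,0,0,0,1,0,0,0.04,0,0,0]

```text
time_s: 7.15
ee_pos: [0.5606, -0.1411, 0.2439]
orientation: [0.773, 0.634, -0.0, -0.0]
contact_force: [0.5, -0.5, -2.1]
width: 0.0132
grasp_force: 43.5
```

Request:
send_rows:
  rows: [1,0,0,0.015,0,0,0,1,0,0,0.03,0,0,0,1,0,0,0.045,0,0,0,1,0,0,0.06,0,0,0,1,0,0,0.065,0,0,0,1,0,0,0.065,0,0,0,1,0,0,0.065,0,0,0]

```text
time_s: 7.85
ee_pos: [0.5607, -0.1412, 0.2377]
orientation: [0.773, 0.634, 0.0, 0.0]
contact_force: [0.0, -0.3, -1.3]
width: 0.0129
grasp_force: 43.5
```

Request:
send_rows:
  rows: [1,0,0,0.003,0,0,0.04,1,0,0,0.006,0,0,0.08,1,0,0,0.01,0,0,0.12,1,0,0,0.013,0,0,0.16,1,0,0,0.016,0,0,0.2,1,0,0,0.02,0,0,0.24,1,0,0,0.02,0,0,0.24]

```text
time_s: 8.55
ee_pos: [0.5607, -0.1412, 0.2356]
orientation: [0.906, 0.422, 0.0, 0.0]
contact_force: [-0.0, 1.0, -1.2]
width: 0.0134
grasp_force: 43.5
```

Request:
send_rows:
  rows: [1,0,0,0.003,0,0,0.04,1,0,0,0.006,0,0,0.08,1,0,0,0.01,0,0,0.12,1,0,0,0.013,0,0,0.16,1,0,0,0.016,0,0,0.2,1,0,0,0.02,0,0,0.24,1,0,0,0.021,0,0,0.25,1,0,0,0.021,0,0,0.25]

```text
time_s: 9.35
ee_pos: [0.5609, -0.1413, 0.2337]
orientation: [0.985, 0.174, 0.0, 0.0]
contact_force: [0.9, -0.9, -2.2]
width: 0.0132
grasp_force: 43.5
```

Run:
```python
from h import *
s=robot.get_state(); print(s["ee_pos"],R.from_quat(s["orientation"]).as_matrix()[:,0],s["time_s"],s["contact_force"],s["ft_torque"])
```

```text
[ 0.56090596 -0.14134679  0.23373731] [9.39321461e-01 3.43037706e-01 5.69691054e-04] 9.35 [ 0.85430413 -0.90631243 -2.23954448] [-0.20214738 -0.2075001   0.0615849 ]
```

Request:
send_rows:
  rows: [1,0,0,0.002,0,0,0.015,1,0,0,0.003,0,0,0.025,1,0,0,0.003,0,0,0.025]

```text
time_s: 9.65
ee_pos: [0.561, -0.1413, 0.2337]
orientation: [0.989, 0.149, 0.0, 0.001]
contact_force: [0.5, -1.4, -0.0]
width: 0.0133
grasp_force: 49.7
```

Run:
```python
from h import *
s=robot.get_state(); print(s["ee_pos"],np.degrees(2*np.arctan2(s["orientation"][1],s["orientation"][0])),s["contact_force"],s["ft_torque"])
```

```text
[ 0.5609791  -0.14129542  0.23370305] 17.089722277904002 [ 0.49916109 -1.38828938 -0.00515316] [-0.41727628 -0.09088379  0.97210817]
```

Request:
send_rows:
  rows: [1,0,0,0,0,0,-0.012,0.7,0,0,0,0,0,-0.012,0.3,0,0,0,0,0,-0.012,0,0,0,0,0,0,-0.012,0,0,0,0,0,0,-0.012,0,0,0,0,0,0,-0.012,0,0,0,0,0,0,-0.012]

```text
time_s: 10.35
ee_pos: [0.5607, -0.1411, 0.2332]
orientation: [0.987, 0.16, -0.0, -0.0]
contact_force: [-0.0, 0.1, -0.7]
width: 0.0856
grasp_force: 0.0
```

Request:
send_rows:
  rows: [0,0,0,-0.3,0,0,0,0,0,0,-0.7,0,0,0,0,0,0,-1,0,0,0,0,0,0,-1,0,0,0,0,0,0,-1,0,0,0]

```text
time_s: 10.85
ee_pos: [0.5609, -0.1412, 0.3341]
orientation: [0.987, 0.16, 0.001, 0.0]
contact_force: [-0.3, 1.0, -0.9]
width: 0.0854
grasp_force: 0.0
```

Run:
```python
from h import *
s=robot.get_state(); P=pose("wrist",s); p,d=robot.read_camera("wrist"); cv2.imwrite("pics/w3.png",p[:,:,::-1])
v,u=np.mgrid[60:300,150:370]; u=u.ravel();v=v.ravel(); z=d[v,u]; ok=z>0
f,cx,cy,T=P
q=np.stack([(u-cx)/f*z,(v-cy)/f*z,z,np.ones_like(z)])[:,ok]; q=(T@q)[:3].T
q=q[np.hypot(q[:,0]-.561,q[:,1]+.141)<.06]
w=q[(q[:,2]>.075)&(q[:,2]<.11)]; print(s["width"],s["ee_pos"],len(w),np.percentile(w[:,2],[10,50,90,100]),cv2.minAreaRect(w[:,:2].astype(np.float32)))
```

```text
0.08542498639660924 [ 0.56087001 -0.14121181  0.33412074] 910 [0.08231626 0.08352522 0.08437154 0.0856572 ] ((0.562404453754425, -0.14088456332683563), (0.0391799695789814, 0.014278434216976166), 18.52570343017578)
```

View pics/w3.png

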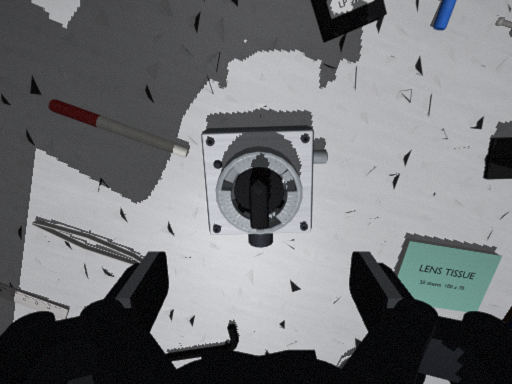

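The view shows the wing (260,200) lined up with the housing, bezel below it at (260,240). The wing top has dropped 15 mm to about 0.0835 m, at a yaw of 18.5° against the housing's 20°, and the gripper is clear.

```bash
python3 -c "
from h import *
print(robot.hand_in())"
```

```text
the job is handed in; nothing more can be done
None
```

The high plug was turned back about 33°, dropped into its thread start, run clockwise to its stop and let go; measured afterwards, it sits 15 mm lower and within about 2° of home. The other plug was not touched, and the job is handed in (no verdict came back).

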